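# Chock the steel massage roller on the draining board

## Robot

A 6-joint arm with a two-finger parallel gripper is mounted at the origin on the work surface. World frame = base frame: x ahead of the robot, y to its left, z up, the work surface at z = 0. Lengths are in m, angles in rad, forces in N, time in s.
With the tool pointing down it reaches from about 0.325 to 1 m from the base axis. Payload 5.1 kg.
Tool frame: the origin (TCP) lies on the centre line of the jaws, within the pads' length; the fingertips stand 19 mm ahead of it and the grasp point (between the pads) is the TCP; z points along the fingers, y is the direction in which the jaws open and shut (so a half turn about z gives the same grasp; the last joint's range is limited). The gripper opens to 85 mm and grips with 20 to 120 N. Pads are 22 mm wide; open, the fingers measure 114 mm over their backs; the gripper's body (76 mm by 85 mm) begins 54 mm behind the grasp point. The pads swing forward as they close: fully open they stand 13 mm farther back than shut.
Start: joints at [-1.382, 0.124, 1.65, -0, 1.367, -0.083], TCP at [0.174, -0.626, 0.25] pointing down, gripper open.
Joint ranges: [-2.61, 2.61], [-1.02, 2.33], [0.03, 2.71], [-1.35, 4.49], [0.32, 2.68], [-2.91, 2.91]. Speed limits (rad/s): [2.57, 2.57, 3.14, 3.14, 3.14, 3.14].

## Interface

Orientations are given as a unit quaternion [x, y, z, w].
In Python, from rig import bot, vision gives the robot as it stands.
- The arm moves only by the tool apply_moves, never from a script. Its argument "targets" is a list of rows, each a list of 4 numbers: the shift along the tool's x, y, z in mm, then the turn about the tool's z in degrees. In form: [[x, y, z, twist], ...]. A call has 1 to 8 rows; each row is the pose to reach, as a shift and turn from the pose commanded when the call began, along the tool's axes at that moment; what a row does not reach only later rows make up. A row lasts 1/8 s, in which the tool goes at most 62.5 mm and 10.7 degrees, less where a joint would pass 70% of its speed; a pose out of reach is approached as far as the arm can. A call with a gripper value outside its range is refused whole. "claw" is the closure, from 0 (fully open) to 1 (shut), set as the call begins (left out, the last holds). The fingers move at their own pace and stop on an object; "squeeze" is the grip in N (left out, the last holds). Time passes only in rows, so rows that repeat a pose let the fingers close. It gives the time, the measured TCP pose, the force and the opening at its end, in the units of the state.
- bot.get_state(): the state, without advancing time (a new reading comes with each control period).
- vision.snapshot(name): name is "scene" or "top" or "wrist"; returns the picture (420x560x3 uint8, red, green, blue); there is no depth.
- vision.get_calibration(name): a dict with "mtx" (3x3 intrinsics, pixels), "T" (4x4, takes a point from camera to world coordinates). Camera axes: x right, y down, z forward; pixel columns grow to the right and rows downward; lengths in m; the calibration is good to about 2 mm. The wrist camera is an equidistant fisheye: a pixel r from the principal point sees the ray r / f radians off the axis. A picture is of the moment at which its call begins: read the wrist's pose just before it. get_calibration takes no time and is no camera call; for the wrist camera it gives the pose at the moment of the call.
- bot.sign_off(): hands the job in, once; it reports no verdict.
The state is a dict: "time": time; "joint_positions": joint angles; "qvel": joint speeds; "joint_efforts": joint torques, N m; "tool_pos": TCP position; "tool_rot": TCP orientation; "contact_force": force on the tool from outside, world axes, zero at the start; "ft_torque": the same for the moment, N m; "finger_gap": finger opening in m.
Only numpy, scipy, OpenCV 4.12 (cv2) and the standard library are available. Lean on these libraries where they do the work, as an engineer would, in place of code of your own. Each camera call takes 0.05 s, during which the arm holds its last target.

## Task

Park the steel massage roller on the sloping blue draining board: first set the yellow wedge squarely on the board, its sloping face uphill and with room for the roller above it, and let go of it. Only then fetch the steel roller, lay it straight across the slope against the middle of that face and gently let go, so that it never drops or runs. Leave the green roller in its cradle.

Things in the scene. Friction and masses are not known exactly. Their poses are not given: they have to be found in the camera images.
- board_mid (a point): Middle of the top of the fixed blue draining board, 220 mm long (x), 140 wide (y), 30 mm above the table here. Level frame: z up, x = downhill (away from the robot, within 17 degrees of straight ahead; white stripe at the low end), y = straight across the slope. The flat top falls 6 degrees (0.105 rad) towards +x: 41.5 mm high at the uphill end, 18.5 mm at the other. No rims: an unchocked roller runs off.
- chock_center (a point): Centre, half-way up, of the loose yellow wedge: 54 mm long (x), 40 wide (y, upright side faces to grip), 32 high, 140 g, z up. The 45-degree face looks to -x, at first roughly to the robot: foot at x -34 mm, flat top (black patch) from -2 to the upright back at +20. A roller on the same surface against this face has its axis 43 mm to -x of this point. Starts flat on the table.
- roller_center (a point): Centre of the loose steel roller with dark bands: cylinder 44 mm in diameter, 60 long along its y, 180 g. Lies in one of two V cradles of a low black rack, centre 45 mm above the table. The cradle is 36 mm wide, so the flat ends overhang 12 mm and can be gripped from above, 60 mm apart; held by its ends it can be laid against the wedge without the fingers meeting the wedge.
- green_roller_center (a point): Centre of the green roller with white bands, same shape and size, in the other cradle (100 mm from the steel one). It stays there. An amber jar and a black disc electrode with a brass pin stand near by, not needed.
Mind the look-alikes: they are no part of the job. What is shaped like the part that bears chock_center but red is not meant.

How it is judged:
On the way:
1. the yellow wedge stands flat and let go of on the board, square to the slope within 15 degrees, while the steel roller is still in its cradle (x of chock_center in the frame of board_mid between -0.06 and 0.1 m and y of chock_center in the frame of board_mid between -0.055 and 0.055 m and height (world z) of chock_center between 0.03 and 0.065 m and angle between chock_center's own z axis and vertical below 0.2 rad and angle between the x axis of chock_center and the x axis of board_mid, either way round below 0.3 rad and linear speed of chock below 0.03 m/s and contact force between the fingers and chock below 0.05 N and distance of roller_center from where it was at the start of the episode below 0.02 m), for 0.2 s.
At the end, for the whole second after the job is handed in: Wedge flat on the board, square within 15 degrees; steel roller released and at rest on the board, across the slope within 15 degrees, touching the wedge's sloping face, within 20 mm of its middle and with its axis 34 to 56 mm from the wedge's centre; green roller within 20 mm of its start (x of chock_center in the frame of board_mid between -0.06 and 0.1 m and y of chock_center in the frame of board_mid between -0.055 and 0.055 m and height (world z) of chock_center between 0.03 and 0.065 m and angle between chock_center's own z axis and vertical below 0.2 rad and angle between the x axis of chock_center and the x axis of board_mid, either way round below 0.3 rad and linear speed of chock below 0.03 m/s and x of roller_center in the frame of chock_center between -0.056 and -0.034 m and y of roller_center in the frame of chock_center between -0.02 and 0.02 m and x of roller_center in the frame of board_mid between -0.108 and 0.06 m and y of roller_center in the frame of board_mid between -0.055 and 0.055 m and height (world z) of roller_center between 0.036 and 0.075 m and angle between the y axis of roller_center and the y axis of board_mid, either way round below 0.26 rad and contact force between roller and chock above 0.01 N and contact force between the fingers and roller below 0.05 N and linear speed of roller below 0.02 m/s and angular speed of roller below 0.5 rad/s and distance of green_roller_center from where it was at the start of the episode below 0.02 m).
It fails at once if the steel roller, let go of, runs free (spins faster than 8 rad/s, as after about 25 mm of rolling) or drops (faster than 0.4 m/s, as after 8 mm of fall) (contact force between the fingers and roller below 0.05 N and (angular speed of roller above 8 rad/s or linear speed of roller above 0.4 m/s)).
It fails at once if the green roller is taken or knocked out of its cradle (distance of green_roller_center from where it was at the start of the episode above 0.02 m).
It also fails if it takes over 59 s, if anything falls off the work surface, if the arm or the gripper's body presses on something with over 40 N, if the wrist force passes 120 N, or if a joint passes its speed limit or range.

## Working session

There is one attempt and no reset: what is moved stays moved. The work goes in short steps, Python scripts to look and compute and a tool call to move; the robot and the scene stay as the last step left them, time stands still between calls to the robot, and variables do not carry over. Pictures are saved under pics/ and viewed, and the job is handed in when it is done.

Besides the shell and the picture viewer there is one more tool, called after "Call:" in YAML: its name, and indented under it one key for each argument. apply_moves: Moves the arm, as the interface text tells. Its arguments: {"type":"object","properties":{"targets":{"type":"array","items":{"type":"array","items":{"type":"number"}}},"claw":{"type":"number"},"squeeze":{"type":"number"}},"required":["targets"]}

```bash
mkdir -p pics; python3 - <<'E'
from rig import bot, vision
import cv2,numpy as np
print(bot.get_state())
for n in ["scene","top"]:
    im=vision.snapshot(n); cv2.imwrite(f"pics/{n}0.png",im[:,:,::-1]); c=vision.get_calibration(n); print(n,c["mtx"].tolist(),np.round(c["T"],4).tolist())
E
```

```text
{'time': 0.0, 'joint_positions': array([-1.38162225e+00,  1.24530169e-01,  1.65168531e+00, -2.56923090e-05,
        1.36747744e+00, -8.25703402e-02]), 'qvel': array([-0.00022839,  0.00044618, -0.00011585,  0.00048256, -0.00065776,
        0.0006764 ]), 'joint_efforts': array([-3.69206409e-04, -4.23612499e+01, -3.65450013e+01, -1.01777362e-04,
        7.05679107e-03, -1.77871721e-05]), 'tool_pos': array([ 0.17434468, -0.62558998,  0.24903006]), 'tool_rot': array([ 9.90782664e-01,  1.35457041e-01, -6.85086132e-05, -1.04797352e-03]), 'contact_force': array([0.08516587, 1.10719334, 0.81670423]), 'ft_torque': array([0.01261042, 0.02387843, 0.06849654]), 'finger_gap': 0.08526789169582284}
scene [[399.0052276794455, 0.0, 281.4340734841002], [0.0, 399.0052276794455, 207.5918241639819], [0.0, 0.0, 1.0]] [[-0.7953, 0.4723, -0.38, 0.7802], [0.606, 0.6036, -0.5182, 0.3781], [-0.0154, -0.6424, -0.7663, 0.6694], [0.0, 0.0, 0.0, 1.0]]
top [[473.2849622797127, 0.0, 277.2893939280771], [0.0, 473.2849622797127, 209.6450352965859], [0.0, 0.0, 1.0]] [[0.0158, -0.9898, 0.1419, 0.3604], [-0.9997, -0.018, -0.0148, -0.0191], [0.0172, -0.1417, -0.9898, 1.0894], [0.0, 0.0, 0.0, 1.0]]
```

View pics/scene0.png

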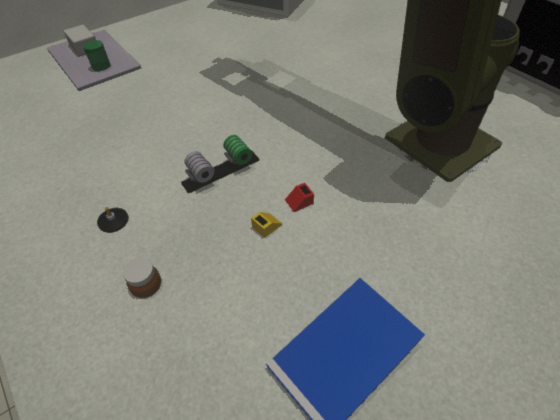

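View pics/top0.png

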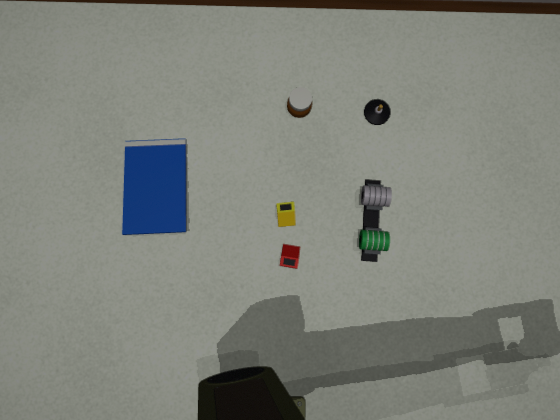

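The top view shows the board near (155,190), the yellow wedge at (286,214) with its patch on the far side, the red look-alike at (290,256), the steel roller at (376,196) and the green one at (374,240). Next I'll segment and enlarge.

```bash
cat > h.py <<'E'
import numpy as np,cv2
from rig import bot,vision
def ray(n,uv,z,c=None):
    c=c or vision.get_calibration(n)
    d=np.linalg.inv(c["mtx"])@np.array([uv[0],uv[1],1.]);T=c["T"];d=T[:3,:3]@d;o=T[:3,3]
    return o+d*(z-o[2])/d[2]
def proj(n,P,c=None):
    c=c or vision.get_calibration(n);T=c["T"];P=np.atleast_2d(P)
    q=(P-T[:3,3])@T[:3,:3]; q=q/q[:,2:]; return (q@c["mtx"].T)[:,:2]
E
python3 - <<'E'
import cv2,numpy as np
from h import *
im=cv2.imread("pics/top0.png")
hsv=cv2.cvtColor(im,cv2.COLOR_BGR2HSV)
def blob(lo,hi,nm):
    m=cv2.inRange(hsv,lo,hi);n,l,s,c=cv2.connectedComponentsWithStats(m)
    for i in np.argsort(-s[1:,4])[:2]+1:
        pts=np.argwhere(l==i)[:,::-1].astype(np.float32)
        r=cv2.minAreaRect(pts);print(nm,s[i].tolist(),np.round(c[i],1),np.round(cv2.boxPoints(r),1).tolist())
blob((20,120,80),(35,255,255),"yel");blob((105,150,60),(130,255,255),"blue");blob((50,120,40),(75,255,255),"green")
a=im[120:270,110:210];a=cv2.resize(a,None,fx=4,fy=4,interpolation=cv2.INTER_CUBIC);
b=im[170:270,265:400];b=cv2.resize(b,None,fx=5.5,fy=5.5,interpolation=cv2.INTER_CUBIC)
cv2.imwrite("pics/a.png",a);cv2.imwrite("pics/b.png",b)
s=cv2.imread("pics/scene0.png")[120:250,170:330];cv2.imwrite("pics/c.png",cv2.resize(s,None,fx=4.5,fy=4.5,interpolation=cv2.INTER_CUBIC))
E
```

```text
yel [277, 202, 18, 25, 355] [285.6 215.1] [[277.0, 202.0], [294.0, 202.0], [294.0, 226.0], [277.0, 226.0]]
yel [379, 105, 4, 3, 8] [380.5 106. ] [[379.0, 106.0], [380.5, 104.5], [382.0, 106.0], [380.5, 107.5]]
blue [122, 145, 64, 90, 5431] [154.4 189.4] [[122.0, 145.0], [185.0, 145.0], [185.0, 234.0], [122.0, 234.0]]
green [360, 230, 7, 20, 103] [363.4 239.1] [[359.8999938964844, 248.8000030517578], [361.0, 229.8000030517578], [366.70001220703125, 230.10000610351562], [365.6000061035156, 249.1999969482422]]
green [383, 232, 6, 19, 75] [386.2 241.1] [[383.0, 250.0], [385.0, 231.8000030517578], [389.5, 232.3000030517578], [387.5, 250.5]]
```

View pics/a.png

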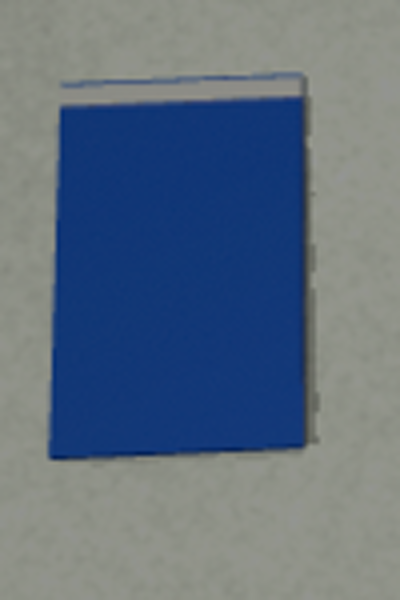

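View pics/b.png

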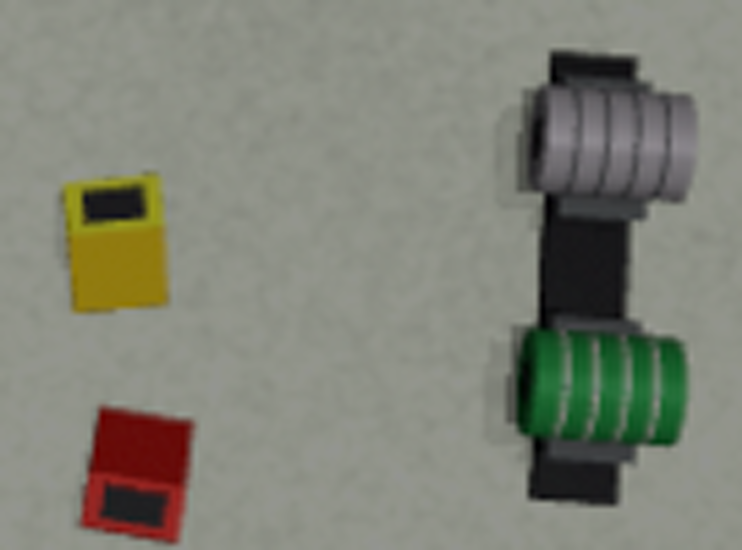

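View pics/c.png

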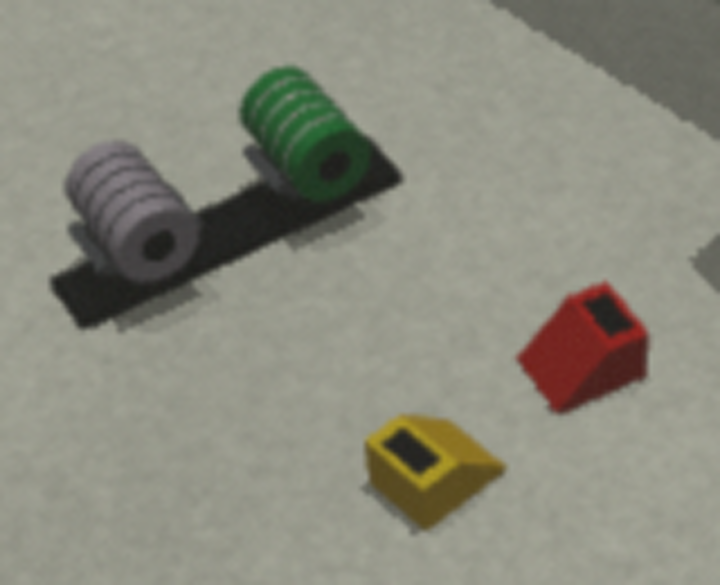

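```bash
python3 - <<'E'
from h import *
from scipy.optimize import least_squares
c=vision.get_calibration("top")
def fit(loc,px,x0):
    f=lambda p:(proj("top",np.c_[loc[:,0]*np.cos(p[2])-loc[:,1]*np.sin(p[2])+p[0],loc[:,0]*np.sin(p[2])+loc[:,1]*np.cos(p[2])+p[1],loc[:,2]],c)-px).ravel()
    r=least_squares(f,x0);print(np.round(r.x,4),np.round(r.fun,2));return r.x
A=lambda L,o,f:(np.array(L,float)+.5)/f-.5+np.array(o)
b=np.array([[-.1094,.07,.0415],[-.1094,-.07,.0415],[.1094,-.07,.0185],[.1094,.07,.0185]])
B=fit(b,A([(50,459),(305,447),(303,74),(61,86)],(110,120),4),[.4,.25,0])
w=np.array([[.02,.02,.032],[.02,-.02,.032],[-.034,-.02,0],[-.034,.02,0],[-.002,.02,.032],[-.002,-.02,.032]])
W=fit(w,A([(64,186),(158,174),(168,303),(74,312),(70,238),(162,228)],(265,170),5.5),[.4,0,0])
# roller: centre of silhouette rough
for P in [(616,142),(604,388)]:
    print(ray("top",A([P],(265,170),5.5)[0],.05))
E
```

```text
[0.5635 0.2442 0.0663] [ 0.09 -0.18 -0.04 -0.27 -0.02  0.42 -0.03  0.07]
[ 0.5107 -0.0537  0.1244] [-0.39 -0.78  0.07 -0.44  0.19  1.21  0.12  1.41 -0.43 -0.65  0.45 -0.7 ]
[ 0.54567184 -0.25620674  0.05      ]
[ 0.44541877 -0.24996641  0.05      ]
```

```bash
cat >> h.py <<'E'
from scipy.spatial.transform import Rotation as R
def shift(x,y,z,head):
    s=bot.get_state();r=R.from_quat(s["tool_rot"]).as_matrix()
    d=r.T@(np.array([x,y,z])-s["tool_pos"])*1e3
    h=np.arctan2(r[1,0],r[0,0])
    print("t",round(s["time"],2),"pos",np.round(s["tool_pos"],4),"head",round(h,4),"F",np.round(s["contact_force"],2),"gap",round(s["finger_gap"],4))
    print("shift",np.round(d,1),"twist",round(np.degrees(h-head),2))
def wproj(P,c):
    T=c["T"];K=c["mtx"];q=(np.atleast_2d(P)-T[:3,3])@T[:3,:3]
    rr=np.hypot(q[:,0],q[:,1]);th=np.arctan2(rr,q[:,2]);k=th/np.maximum(rr,1e-9)
    return np.c_[K[0,0]*q[:,0]*k+K[0,2],K[1,1]*q[:,1]*k+K[1,2]]
E
python3 -c "
from h import *
shift(.514,-.0537,.16,.1244)
print(vision.get_calibration('wrist'))"
```

```text
t 0.1 pos [ 0.1744 -0.6256  0.2491] head 0.2718 F [-0.17  0.7   0.13] gap 0.0855
shift [ 480.7 -459.6   90.1] twist 8.44
{'mtx': array([[325.1922621 ,   0.        , 280.63353056],
       [  0.        , 325.1922621 , 210.32222749],
       [  0.        ,   0.        ,   1.        ]]), 'T': array([[ 0.26945845, -0.91230409, -0.30837217,  0.25478796],
       [-0.96300959, -0.25598815, -0.08415815, -0.60336122],
       [-0.0021618 ,  0.31964249, -0.94753576,  0.37309921],
       [ 0.        ,  0.        ,  0.        ,  1.        ]])}
```

Call:
apply_moves:
  targets:
    - [40,-38,0,0]
    - [80,-76,0,1]
    - [124,-118,0,2]
    - [168,-160,0,4]
    - [212,-202,0,6]
    - [256,-245,10,8.4]
    - [300,-287,20,8.4]
    - [340,-325,30,8.4]
  claw: 0

```text
time: 1.1
tool_pos: [0.4152, -0.2197, 0.2198]
tool_rot: [0.998, 0.063, 0.0, -0.0]
contact_force: [0.8, 0.4, 0.3]
finger_gap: 0.0854
```

```bash
python3 -c "
from h import *
shift(.514,-.0537,.16,.1244)"
```

```text
t 1.1 pos [ 0.4152 -0.2197  0.2198] head 0.1254 F [0.76 0.41 0.34] gap 0.0854
shift [ 118.8 -152.4   59.8] twist 0.06
```

Call:
apply_moves:
  targets:
    - [40,-45,15,0]
    - [78,-95,35,0]
    - [105,-135,50,0]
    - [119,-152,60,0]
    - [119,-152,60,0]
    - [119,-152,60,0]

```text
time: 1.85
tool_pos: [0.5136, -0.0566, 0.1603]
tool_rot: [0.998, 0.062, -0.0, 0.0]
contact_force: [0.5, -0.6, 0.7]
finger_gap: 0.0855
```

```bash
python3 - <<'E'
from h import *
shift(.514,-.0537,.024,.1244)
c=vision.get_calibration('wrist')
im=vision.snapshot("wrist")[:,:,::-1].copy();cv2.imwrite("pics/w1raw.png",im)
w=np.array([[.02,.02,.032],[.02,-.02,.032],[-.034,-.02,0],[-.034,.02,0],[-.002,.02,.032],[-.002,-.02,.032]])
X,Y,a=.5107,-.0537,.1244
P=np.c_[w[:,0]*np.cos(a)-w[:,1]*np.sin(a)+X,w[:,0]*np.sin(a)+w[:,1]*np.cos(a)+Y,w[:,2]]
uv=wproj(P,c);print(np.round(uv,1))
for u in uv: cv2.circle(im,(int(round(u[0])),int(round(u[1]))),2,(255,0,255),-1)
cv2.imwrite("pics/w1.png",cv2.resize(im,None,fx=1.4,fy=1.4,interpolation=cv2.INTER_CUBIC))
E
```

```text
t 1.85 pos [ 0.5136 -0.0566  0.1603] head 0.125 F [ 0.46 -0.58  0.65] gap 0.0855
shift [  0.8  -2.8 136.3] twist 0.03
[[252.1 187.6]
 [301.9 187.6]
 [298.5 234.2]
 [256.4 234.1]
 [252.7 213.4]
 [301.3 213.5]]
```

View pics/w1.png

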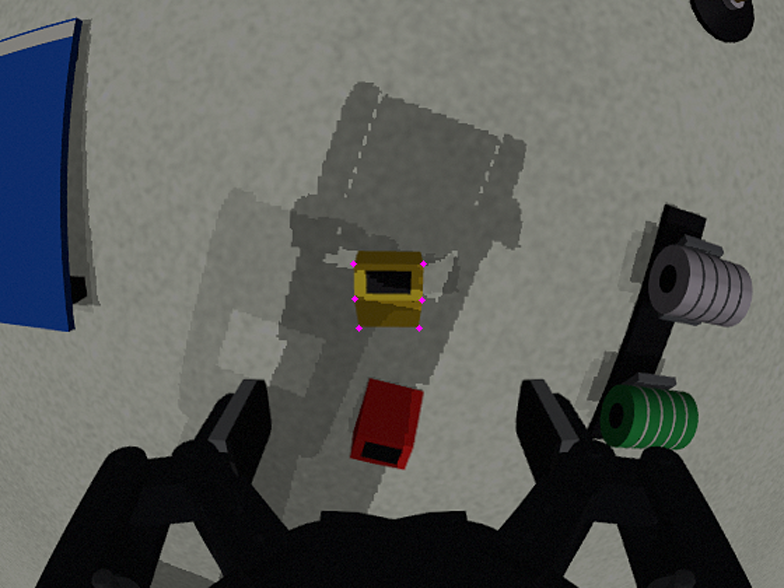

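The overlay from the estimated pose sits on the yellow wedge (magenta marks around (390,295) in the enlarged view), so I'm going down to grip.

Call:
apply_moves:
  targets:
    - [1,-3,30,0]
    - [1,-3,70,0]
    - [1,-3,105,0]
    - [1,-3,128,0]
    - [1,-3,136,0]
    - [1,-3,136,0]

```text
time: 2.65
tool_pos: [0.5146, -0.0537, 0.0247]
tool_rot: [0.998, 0.062, 0.0, 0.0]
contact_force: [0.2, 0.2, -0.1]
finger_gap: 0.0856
```

Call:
apply_moves:
  targets:
    - [0,0,0,0]
    - [0,0,0,0]
    - [0,0,0,0]
    - [0,0,0,0]
    - [0,0,0,0]
    - [0,0,0,0]
  claw: 1
  squeeze: 30

```text
time: 3.4
tool_pos: [0.5153, -0.0532, 0.0254]
tool_rot: [0.998, 0.063, 0.001, 0.0]
contact_force: [-0.9, 0.7, 5.1]
finger_gap: 0.0393
```

Call:
apply_moves:
  targets:
    - [0,0,-20,0]
    - [0,0,-60,0]
    - [0,0,-100,0]
    - [0,0,-110,0]
    - [0,0,-110,0]

```text
time: 4.03
tool_pos: [0.5142, -0.0529, 0.1337]
tool_rot: [0.998, 0.063, -0.0, -0.0]
contact_force: [-0.1, -0.1, -2.4]
finger_gap: 0.0394
```

```bash
python3 -c "
from h import *
shift(.5974,.2465,.12,.0663)"
```

```text
t 4.03 pos [ 0.5142 -0.0529  0.1337] head 0.1253 F [-0.08 -0.06 -2.41] gap 0.0394
shift [ 120.  -286.7   13.7] twist 3.38
```

Call:
apply_moves:
  targets:
    - [15,-35,0,0]
    - [36,-85,0,1]
    - [57,-137,0,2]
    - [78,-187,0,3.4]
    - [98,-235,5,3.4]
    - [113,-270,10,3.4]
    - [120,-287,14,3.4]
    - [120,-287,14,3.4]

```text
time: 5.03
tool_pos: [0.5964, 0.2468, 0.1177]
tool_rot: [0.999, 0.034, -0.002, 0.001]
contact_force: [0.4, -1.0, -1.8]
finger_gap: 0.0393
```

Call:
apply_moves:
  targets:
    - [0,0,0,0]
    - [0,0,0,0]

```text
time: 5.28
tool_pos: [0.5976, 0.2455, 0.1204]
tool_rot: [0.999, 0.032, -0.0, 0.0]
contact_force: [1.2, -0.0, -1.4]
finger_gap: 0.0397
```

```bash
cat > look.py <<'E'
from h import *
import sys
def ov(im,uv,col):
    for u in uv: cv2.circle(im,(int(round(u[0])),int(round(u[1]))),1,col,-1)
def box(loc,X,Y,a,Z=0):
    return np.c_[loc[:,0]*np.cos(a)-loc[:,1]*np.sin(a)+X,loc[:,0]*np.sin(a)+loc[:,1]*np.cos(a)+Y,loc[:,2]+Z]
bd=np.array([[-.1094,.07,.0415],[-.1094,-.07,.0415],[.1094,-.07,.0185],[.1094,.07,.0185]])
w=np.array([[.02,.02,.032],[.02,-.02,.032],[-.034,-.02,0],[-.034,.02,0],[-.002,.02,.032],[-.002,-.02,.032]])
E
python3 - <<'E'
from look import *
shift(.5974,.2465,.0555,.0663)
c=vision.get_calibration('wrist')
im=vision.snapshot("wrist")[:,:,::-1].copy();cv2.imwrite("pics/w2raw.png",im)
s=bot.get_state();p=s["tool_pos"];a=.066
uv=wproj(box(bd,.5635,.2442,.0663),c);print(uv.round());ov(im,uv,(0,255,255))
ov(im,wproj(box(w,p[0]-.004,p[1],a,p[2]-.025),c),(255,0,255))
cv2.imwrite("pics/w2.png",cv2.resize(im,None,fx=1.4,fy=1.4,interpolation=cv2.INTER_CUBIC))
E
```

```text
t 5.28 pos [0.5976 0.2455 0.1204] head 0.0644 F [ 1.18 -0.01 -1.37] gap 0.0397
shift [-0.2 -1.1 64.9] twist -0.11
[[203. 375.]
 [357. 375.]
 [379. 119.]
 [181. 119.]]
```

View pics/w2.png

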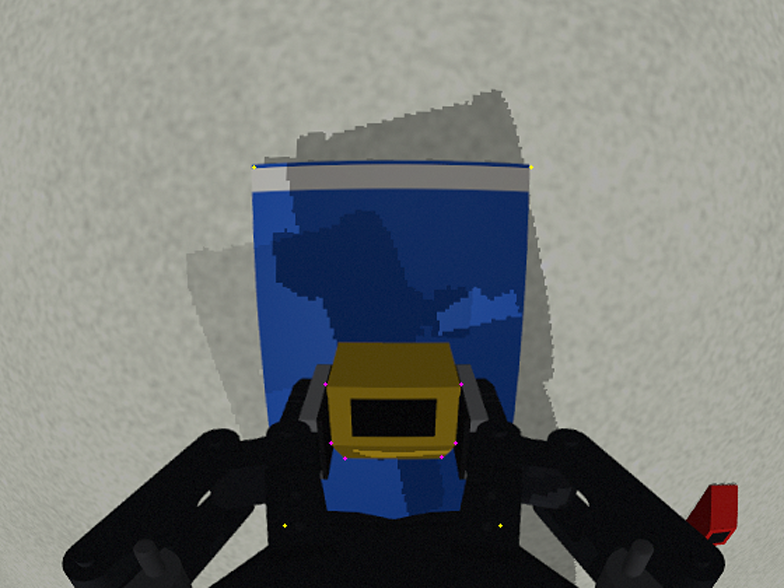

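The view shows the board's corners on the predicted points and the wedge held square and centred. Now lowering.

Call:
apply_moves:
  targets:
    - [0,-1,20,0]
    - [0,-1,40,0]
    - [0,-1,53,0]
    - [0,-1,59,0]
    - [0,-1,62,0]
    - [0,-1,63,0]
    - [0,-1,64,0]
    - [0,-1,64,0]

```text
time: 6.32
tool_pos: [0.5979, 0.2478, 0.0568]
tool_rot: [0.999, 0.033, 0.0, -0.0]
contact_force: [-0.2, 0.6, -1.4]
finger_gap: 0.0395
```

Call:
apply_moves:
  targets:
    - [0,0,1,0]
    - [0,0,1.5,0]
    - [0,0,2,0]
    - [0,0,2,0]

```text
time: 6.82
tool_pos: [0.5979, 0.2478, 0.0552]
tool_rot: [0.999, 0.033, 0.0, -0.0]
contact_force: [-1.0, -1.1, 5.1]
finger_gap: 0.0394
```

The foot is on the board (+6 N). Releasing.

Call:
apply_moves:
  targets:
    - [0,0,0,0]
    - [0,0,0,0]
    - [0,0,0,0]
    - [0,0,0,0]
    - [0,0,0,0]
    - [0,0,0,0]
  claw: 0

```text
time: 7.58
tool_pos: [0.5976, 0.2477, 0.0543]
tool_rot: [0.999, 0.033, -0.0, 0.0]
contact_force: [-0.1, -1.1, 0.3]
finger_gap: 0.0856
```

Call:
apply_moves:
  targets:
    - [0,0,-20,0]
    - [0,0,-55,0]
    - [0,0,-95,0]
    - [-20,0,-115,0]
    - [-40,0,-120,0]
    - [-40,0,-120,0]
    - [-40,0,-120,0]

```text
time: 8.45
tool_pos: [0.5582, 0.2451, 0.175]
tool_rot: [0.999, 0.033, 0.001, -0.0]
contact_force: [-0.1, -0.4, 0.2]
finger_gap: 0.0855
```

```bash
python3 - <<'E'
from look import *
shift(.5974,.2465,.0555,.0663)
c=vision.get_calibration('wrist')
im=vision.snapshot("wrist")[:,:,::-1].copy();cv2.imwrite("pics/w3raw.png",im)
ov(im,wproj(box(bd,.5635,.2442,.0663),c),(0,255,255))
t=.105
w2=w-[0,0,.016]; w2=np.c_[w2[:,0]*np.cos(t)+w2[:,2]*np.sin(t),w2[:,1],-w2[:,0]*np.sin(t)+w2[:,2]*np.cos(t)+.016]
ov(im,wproj(box(w2,.5938,.2476,.066,.027),c),(255,0,255))
cv2.imwrite("pics/w3.png",cv2.resize(im,None,fx=1.4,fy=1.4,interpolation=cv2.INTER_CUBIC))
E
```

```text
t 8.45 pos [0.5582 0.2451 0.175 ] head 0.0658 F [-0.08 -0.4   0.23] gap 0.0855
shift [ 39.1   1.2 119.5] twist -0.03
```

View pics/w3.png

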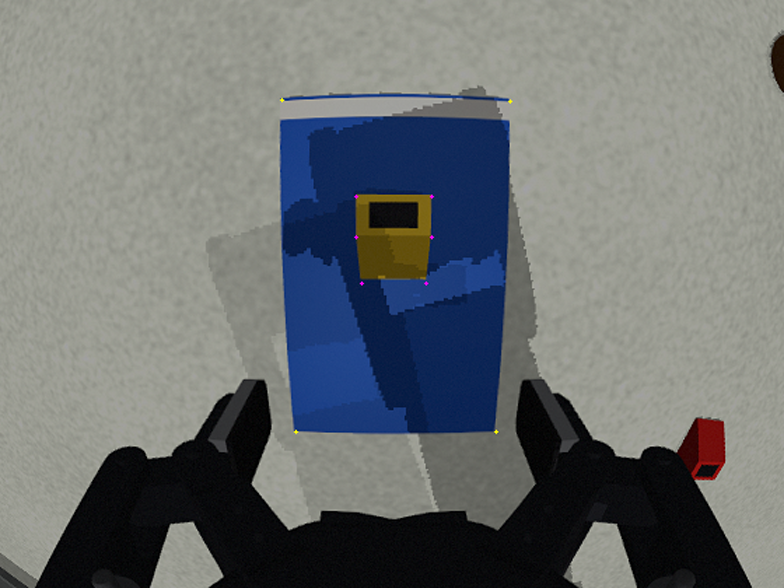

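The wedge stands square and centred on the board, its marks at (355–432,195–283). Next, the steel roller.

```bash
python3 -c "
from h import *
shift(.5457,-.2562,.17,-.055)"
```

```text
t 8.5 pos [0.5581 0.2451 0.1745] head 0.0657 F [0.12 0.03 0.96] gap 0.0852
shift [-45.3 499.4   4.5] twist 6.92
```

Call:
apply_moves:
  targets:
    - [-3,40,0,0]
    - [-8,95,0,1]
    - [-13,150,0,2]
    - [-18,205,0,3]
    - [-23,260,0,4]
    - [-28,315,0,5]
    - [-33,370,0,6]
    - [-38,420,0,6.9]

```text
time: 9.5
tool_pos: [0.5474, -0.1788, 0.174]
tool_rot: [1.0, -0.028, -0.0, -0.0]
contact_force: [1.3, 0.1, 0.5]
finger_gap: 0.0857
```

```bash
python3 -c "
from h import *
shift(.5457,-.2562,.17,-.055)"
```

```text
t 9.5 pos [ 0.5474 -0.1788  0.174 ] head -0.056 F [1.26 0.13 0.54] gap 0.0857
shift [ 2.6 77.3  4. ] twist -0.06
```

Call:
apply_moves:
  targets:
    - [1,40,2,0]
    - [2,67,4,0]
    - [3,77,4,0]
    - [3,77,4,0]
    - [3,77,4,0]

```text
time: 10.12
tool_pos: [0.5464, -0.2526, 0.1702]
tool_rot: [1.0, -0.027, -0.0, -0.0]
contact_force: [0.2, -0.1, 0.4]
finger_gap: 0.0855
```

```bash
cat > rol.py <<'E'
from look import *
def cyl(X,Y,Z,a,n=48):
    t=np.linspace(0,2*np.pi,n,endpoint=False)
    L=np.r_[np.c_[.022*np.cos(t),0*t+.03,.022*np.sin(t)],np.c_[.022*np.cos(t),0*t-.03,.022*np.sin(t)]]
    return box(L,X,Y,a,Z)
E
python3 - <<'E'
from rol import *
shift(.5457,-.2562,.049,-.055)
c=vision.get_calibration('wrist')
im=vision.snapshot("wrist")[:,:,::-1].copy();cv2.imwrite("pics/w4raw.png",im)
import pickle;pickle.dump(c,open("c4.pkl","wb"))
uv=wproj(cyl(.5457,-.2562,.045,-.055),c);ov(im,uv,(255,0,255))
print(uv.min(0),uv.max(0))
cv2.imwrite("pics/w4.png",cv2.resize(im,None,fx=1.4,fy=1.4,interpolation=cv2.INTER_CUBIC))
E
```

```text
t 10.12 pos [ 0.5464 -0.2526  0.1702] head -0.0536 F [ 0.18 -0.15  0.4 ] gap 0.0855
shift [ -0.5   3.7 121.2] twist 0.08
[245.80130011 182.7525551 ] [326.36476802 237.19308361]
```

View pics/w4.png

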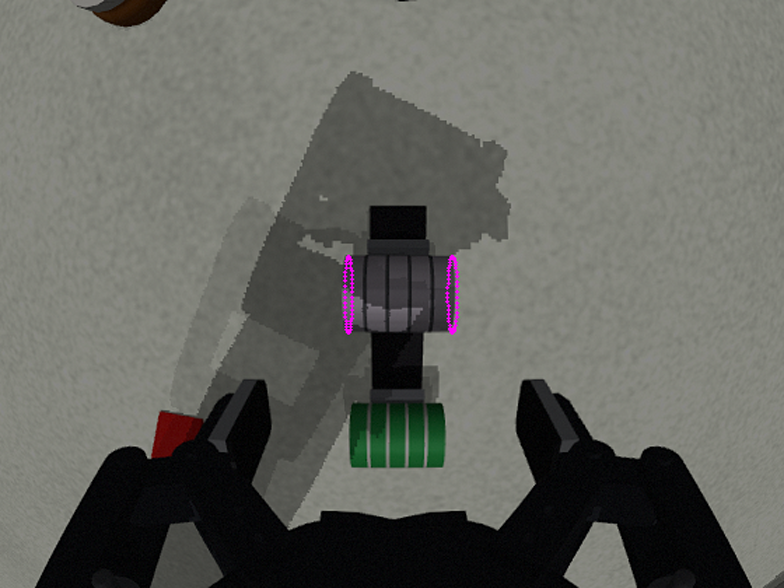

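```bash
python3 - <<'E'
from rol import *
import pickle
c=pickle.load(open("c4.pkl","rb"));im=cv2.imread("pics/w4raw.png")
o=(235,165);f=7
z=cv2.resize(im[165:245,235:340],None,fx=f,fy=f,interpolation=cv2.INTER_CUBIC)
z=np.clip(z.astype(float)*1.8,0,255).astype(np.uint8)
uv=wproj(cyl(.5457,-.2562,.045,-.055),c)
for u in uv:
    cv2.circle(z,tuple(int(v) for v in ((u-o+.5)*f)),1,(255,0,255),-1)
cv2.imwrite("pics/w4z.png",z)
E
```

```text
(no output)
```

View pics/w4z.png

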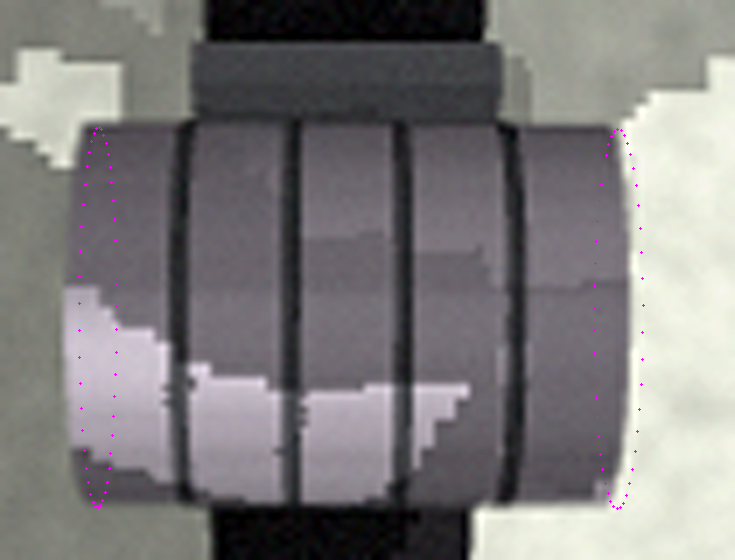

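The roller's ends sit about 1.5 mm further left than predicted, so I'm aiming at y = -0.2547.

Call:
apply_moves:
  targets:
    - [-0.5,2,30,0]
    - [-0.5,2,65,0]
    - [-0.5,2,95,0]
    - [-0.5,2,113,0]
    - [-0.5,2,120,0]
    - [-0.5,2,120,0]
    - [-0.5,2,120,0]

```text
time: 11.05
tool_pos: [0.5465, -0.256, 0.0518]
tool_rot: [1.0, -0.027, 0.001, 0.001]
contact_force: [-0.5, -0.7, 0.5]
finger_gap: 0.0855
```

```bash
python3 -c "
from h import *
shift(.5459,-.2547,.05,-.054)"
```

```text
t 11.05 pos [ 0.5465 -0.256   0.0518] head -0.0545 F [-0.54 -0.69  0.48] gap 0.0855
shift [-0.7 -1.3  1.8] twist -0.03
```

Call:
apply_moves:
  targets:
    - [-0.5,-1,1,0]
    - [-0.5,-1,2,0]

```text
time: 11.3
tool_pos: [0.5454, -0.2546, 0.0489]
tool_rot: [1.0, -0.027, 0.0, 0.0]
contact_force: [0.3, -0.4, 0.2]
finger_gap: 0.0855
```

Call:
apply_moves:
  targets:
    - [0,0,0,0]
    - [0,0,0,0]
    - [0,0,0,0]
    - [0,0,0,0]
    - [0,0,0,0]
  claw: 1
  squeeze: 35

```text
time: 11.92
tool_pos: [0.5452, -0.2548, 0.0486]
tool_rot: [1.0, -0.027, 0.0, 0.0]
contact_force: [-1.8, -1.4, 3.4]
finger_gap: 0.0595
```

Call:
apply_moves:
  targets:
    - [0,0,-15,0]
    - [0,0,-45,0]
    - [0,0,-80,0]
    - [0,0,-100,0]
    - [0,0,-105,0]
    - [0,0,-105,0]
    - [0,0,-105,0]

```text
time: 12.8
tool_pos: [0.5443, -0.254, 0.1514]
tool_rot: [1.0, -0.027, -0.001, -0.001]
contact_force: [0.4, -0.4, -2.0]
finger_gap: 0.0595
```

```bash
python3 - <<'E'
from rol import *
s=bot.get_state();p=s["tool_pos"]
# wedge (.594,.2474) yaw .066 ; hover 50 mm uphill of it
a=.066
for d in(.043,.047): print(d,.5938-d*np.cos(a),.2474-d*np.sin(a))
shift(.5938-.047*np.cos(a),.2474-.047*np.sin(a),.13,a)
c=vision.get_calibration('wrist')
im=vision.snapshot("wrist")[:,:,::-1].copy()
uv=wproj(cyl(p[0],p[1],p[2]-.004,-.054),c);ov(im,uv,(255,0,255))
cv2.imwrite("pics/w5.png",cv2.resize(im,None,fx=1.4,fy=1.4,interpolation=cv2.INTER_CUBIC))
E
```

```text
0.043 0.5508936200085339 0.24456405993929403
0.047 0.546902328846537 0.24430025156155394
t 12.8 pos [ 0.5443 -0.254   0.1514] head -0.0546 F [ 0.4  -0.36 -2.02] gap 0.0595
shift [ -24.5 -497.6   22.2] twist -6.91
```

View pics/w5.png

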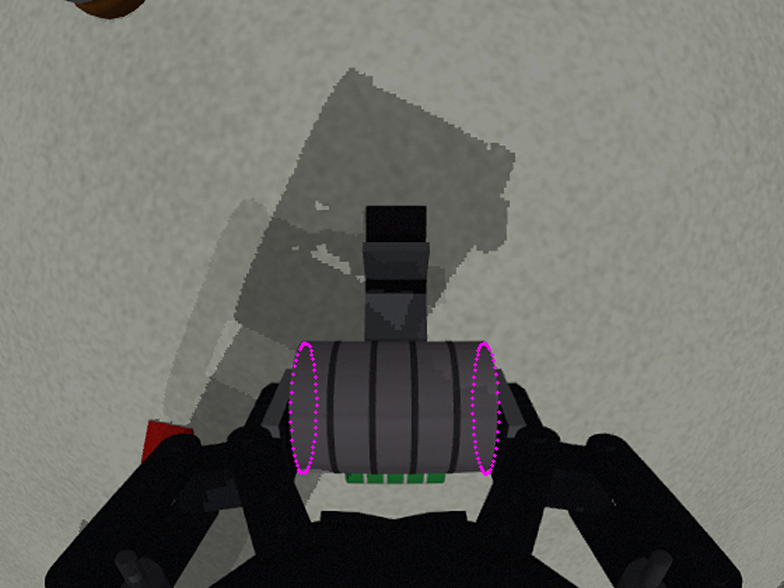

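The steel roller is held centred, its axis 4 mm below the TCP (marks match at (303,408) and (485,408)). The cradle is empty and the green roller is still in place. Carrying it to the board.

Call:
apply_moves:
  targets:
    - [-1,-25,0,0]
    - [-3,-65,0,0]
    - [-6,-115,0,-1]
    - [-9,-165,0,-2]
    - [-12,-215,0,-3]
    - [-15,-265,0,-4]
    - [-18,-310,0,-5]
    - [-20,-345,0,-6]

```text
time: 13.85
tool_pos: [0.5428, 0.0939, 0.1528]
tool_rot: [1.0, 0.026, -0.001, -0.0]
contact_force: [0.4, 0.8, -3.8]
finger_gap: 0.0595
```

```bash
python3 -c "
from h import *
shift(.5469,.2443,.13,.066)"
```

```text
t 13.85 pos [0.5428 0.0939 0.1528] head 0.0525 F [ 0.39  0.8  -3.82] gap 0.0595
shift [  12.  -150.    22.8] twist -0.78
```

Call:
apply_moves:
  targets:
    - [3,-45,0,-0.8]
    - [6,-90,5,-0.8]
    - [9,-125,12,-0.8]
    - [11,-145,20,-0.8]
    - [12,-150,23,-0.8]
    - [12,-150,23,-0.8]
    - [12,-150,23,-0.8]

```text
time: 14.72
tool_pos: [0.5487, 0.2405, 0.1305]
tool_rot: [1.0, 0.031, 0.0, 0.0]
contact_force: [-0.2, 0.6, -1.6]
finger_gap: 0.0594
```

```bash
python3 - <<'E'
from rol import *
s=bot.get_state();p=s["tool_pos"]
x,y=.5469,.2443
shift(x,y,.13,.066)
c=vision.get_calibration('wrist')
im=vision.snapshot("wrist")[:,:,::-1].copy();cv2.imwrite("pics/w6raw.png",im)
ov(im,wproj(cyl(p[0],p[1],p[2]-.004,.066),c),(255,0,255))
t=.105
w2=w-[0,0,.016]; w2=np.c_[w2[:,0]*np.cos(t)+w2[:,2]*np.sin(t),w2[:,1],-w2[:,0]*np.sin(t)+w2[:,2]*np.cos(t)+.016]
ov(im,wproj(box(w2,.5938,.2474,.066,.027),c),(0,0,255))
ov(im,wproj(box(bd,.5635,.2442,.0663),c),(0,255,255))
cv2.imwrite("pics/w6.png",cv2.resize(im,None,fx=1.4,fy=1.4,interpolation=cv2.INTER_CUBIC))
E
```

```text
t 14.72 pos [0.5487 0.2405 0.1305] head 0.0628 F [-0.21  0.57 -1.6 ] gap 0.0594
shift [-1.6 -3.9  0.5] twist -0.18
```

View pics/w6.png

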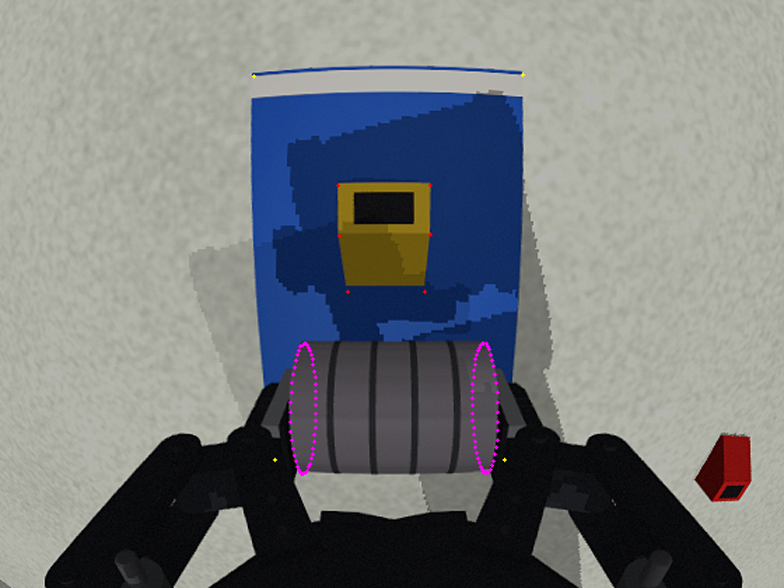

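Call:
apply_moves:
  targets:
    - [-3,-4,20,-0.2]
    - [-3,-4,42,-0.2]
    - [-3,-4,56,-0.2]
    - [-3,-4,64,-0.2]
    - [-3,-4,68,-0.2]
    - [-3,-4,69,-0.2]
    - [-3,-4,69,-0.2]

```text
time: 15.65
tool_pos: [0.5457, 0.2455, 0.062]
tool_rot: [0.999, 0.034, 0.001, -0.0]
contact_force: [-0.9, -0.3, -1.6]
finger_gap: 0.0593
```

```bash
python3 -c "
from h import *
shift(.5459,.2442,.0578,.066)"
```

```text
t 15.65 pos [0.5457 0.2455 0.062 ] head 0.0676 F [-0.94 -0.31 -1.62] gap 0.0593
shift [0.1 1.3 4.2] twist 0.09
```

Call:
apply_moves:
  targets:
    - [0,0.5,1,0]
    - [0,0.5,2,0]
    - [0,0.5,3,0]
    - [0,0.5,3.5,0]
    - [0,0.5,3.5,0]
    - [0,0.5,3.5,0]

```text
time: 16.4
tool_pos: [0.5452, 0.2448, 0.0578]
tool_rot: [0.999, 0.034, -0.0, 0.0]
contact_force: [0.3, -0.2, -1.6]
finger_gap: 0.0596
```

Call:
apply_moves:
  targets:
    - [0,0,0.5,0]
    - [0,0,1,0]
    - [0,0,1,0]

```text
time: 16.77
tool_pos: [0.5454, 0.2449, 0.0576]
tool_rot: [0.999, 0.034, 0.0, -0.0]
contact_force: [-3.5, -1.7, 4.4]
finger_gap: 0.0597
```

On the board. Now easing downhill to the face, slightly unloaded.

Call:
apply_moves:
  targets:
    - [0,0,-0.5,0]
    - [1,0,-0.4,0]
    - [2,0,-0.3,0]
    - [2,0,-0.3,0]

```text
time: 17.27
tool_pos: [0.5473, 0.2451, 0.0574]
tool_rot: [0.999, 0.034, -0.0, -0.0]
contact_force: [-4.0, -0.4, 5.0]
finger_gap: 0.0599
```

```bash
python3 - <<'E'
from rol import *
s=bot.get_state();p=s["tool_pos"];shift(.5509,.2446,.0575,.066)
c=vision.get_calibration('wrist')
im=vision.snapshot("wrist")[:,:,::-1].copy()
ov(im,wproj(cyl(p[0],p[1],p[2]-.004,.066),c),(255,0,255))
t=.105
w2=w-[0,0,.016]; w2=np.c_[w2[:,0]*np.cos(t)+w2[:,2]*np.sin(t),w2[:,1],-w2[:,0]*np.sin(t)+w2[:,2]*np.cos(t)+.016]
ov(im,wproj(box(w2,.5938,.2474,.066,.027),c),(0,0,255))
cv2.imwrite("pics/w7.png",cv2.resize(im[120:420,100:460],None,fx=2,fy=2,interpolation=cv2.INTER_CUBIC))
s=vision.snapshot("scene")[:,:,::-1];cv2.imwrite("pics/s7.png",cv2.resize(s[270:420,260:440],None,fx=4,fy=4,interpolation=cv2.INTER_CUBIC))
E
```

```text
t 17.27 pos [0.5473 0.2451 0.0574] head 0.0676 F [-3.99 -0.43  5.04] gap 0.0599
shift [ 3.6  0.7 -0.1] twist 0.09
```

View pics/w7.png

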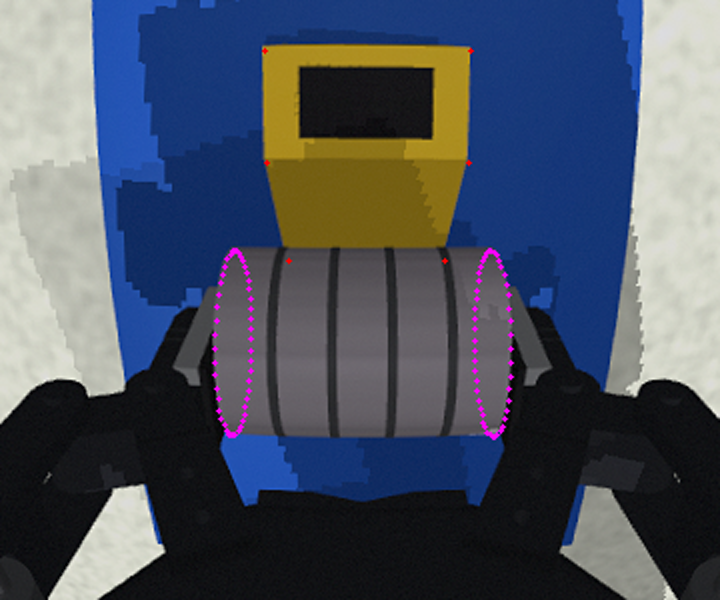

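View pics/s7.png

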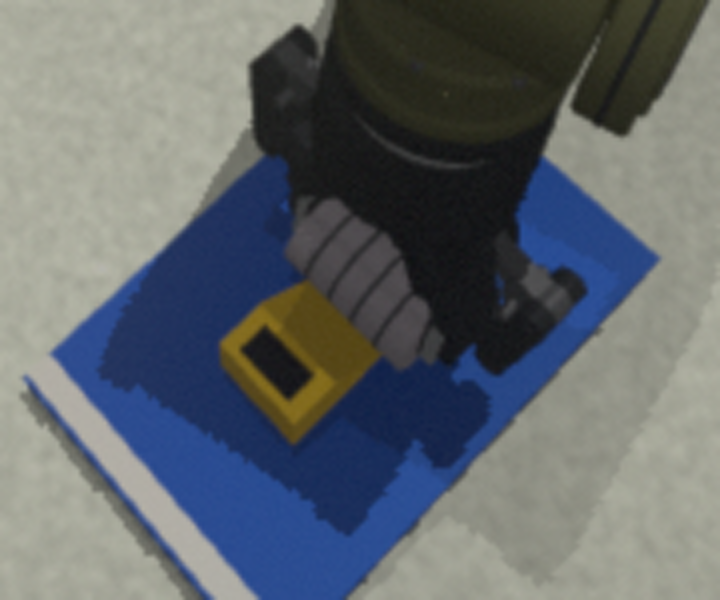

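Call:
apply_moves:
  targets:
    - [0,0,-0.5,0]
    - [1,0,-0.4,0]
    - [2,0,-0.3,0]
    - [2,0,-0.3,0]

```text
time: 17.88
tool_pos: [0.5495, 0.2451, 0.0572]
tool_rot: [0.999, 0.034, 0.0, -0.0]
contact_force: [-1.0, 0.9, 0.0]
finger_gap: 0.0596
```

Call:
apply_moves:
  targets:
    - [0.5,0,0,0]
    - [1,0,0.1,0]
    - [1,0,0.1,0]

```text
time: 18.25
tool_pos: [0.5503, 0.245, 0.0571]
tool_rot: [0.999, 0.034, 0.0, 0.0]
contact_force: [0.0, 0.3, -1.3]
finger_gap: 0.0598
```

Call:
apply_moves:
  targets:
    - [0.5,0,0.1,0]
    - [1,0,0.3,0]
    - [1,0,0.3,0]

```text
time: 18.62
tool_pos: [0.5511, 0.2451, 0.057]
tool_rot: [0.999, 0.034, -0.0, 0.0]
contact_force: [-2.3, -0.2, 0.7]
finger_gap: 0.0596
```

```bash
python3 - <<'E'
from rol import *
s=bot.get_state();p=s["tool_pos"];shift(.5509,.2446,.0575,.066)
c=vision.get_calibration('wrist')
im=vision.snapshot("wrist")[:,:,::-1].copy()
t=.105
w2=w-[0,0,.016]; w2=np.c_[w2[:,0]*np.cos(t)+w2[:,2]*np.sin(t),w2[:,1],-w2[:,0]*np.sin(t)+w2[:,2]*np.cos(t)+.016]
ov(im,wproj(box(w2,.5938,.2474,.066,.027),c),(0,0,255))
cv2.imwrite("pics/w8.png",cv2.resize(im[120:420,100:460],None,fx=2,fy=2,interpolation=cv2.INTER_CUBIC))
E
```

```text
t 18.62 pos [0.5511 0.2451 0.057 ] head 0.0675 F [-2.26 -0.24  0.68] gap 0.0596
shift [-0.2  0.5 -0.5] twist 0.09
```

View pics/w8.png

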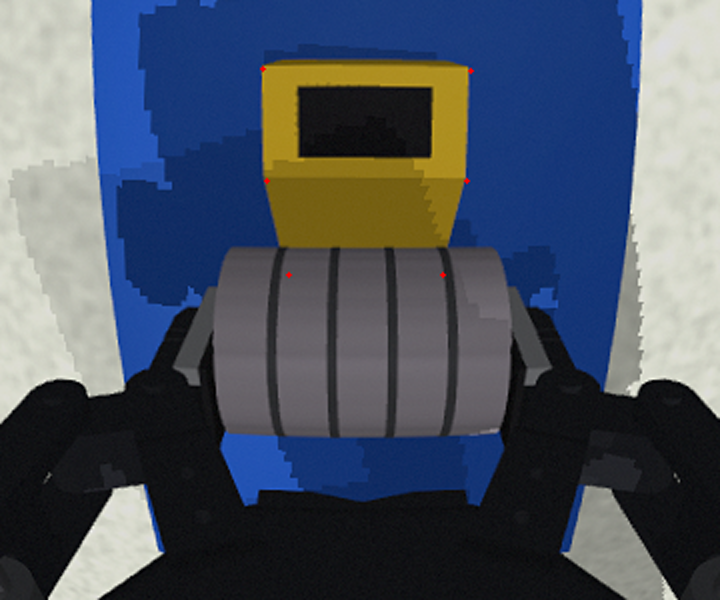

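Call:
apply_moves:
  targets:
    - [0.5,0,0.1,0]
    - [1,0,0.1,0]
    - [1,0,0.1,0]

```text
time: 19.05
tool_pos: [0.5522, 0.2453, 0.0569]
tool_rot: [0.999, 0.034, -0.0, -0.0]
contact_force: [-1.5, 0.0, 0.6]
finger_gap: 0.0597
```

```bash
python3 - <<'E'
from rol import *
c=vision.get_calibration('wrist')
im=vision.snapshot("wrist")[:,:,::-1].copy()
t=.105
w2=w-[0,0,.016]; w2=np.c_[w2[:,0]*np.cos(t)+w2[:,2]*np.sin(t),w2[:,1],-w2[:,0]*np.sin(t)+w2[:,2]*np.cos(t)+.016]
ov(im,wproj(box(w2,.5938,.2474,.066,.027),c),(0,0,255))
cv2.imwrite("pics/w9.png",cv2.resize(im[120:420,100:460],None,fx=2,fy=2,interpolation=cv2.INTER_CUBIC))
E
```

```text
(no output)
```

View pics/w9.png

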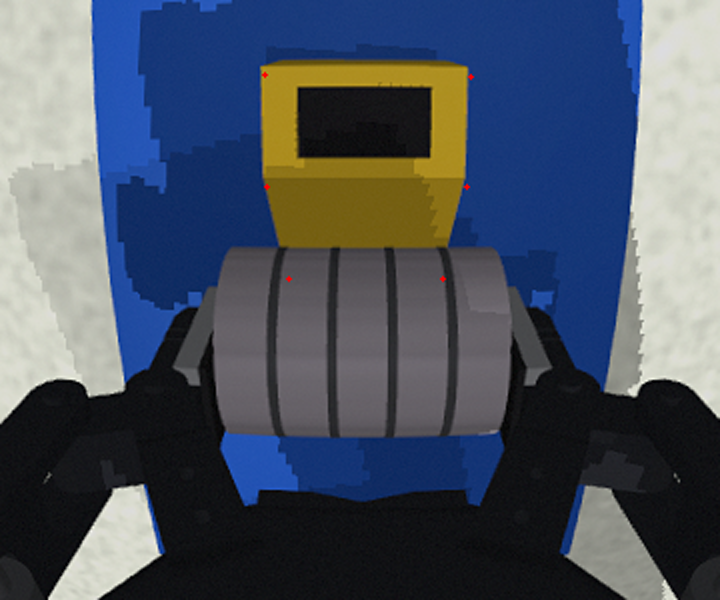

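The wedge now stays still relative to the gripper and has slid about 1 mm, so the roller is touching it. Releasing a little first.

Call:
apply_moves:
  targets:
    - [0,0,0,0]
    - [0,0,0,0]
    - [0,0,0,0]
    - [0,0,0,0]
  claw: 0.2
  squeeze: 20

```text
time: 19.6
tool_pos: [0.5524, 0.2453, 0.057]
tool_rot: [0.999, 0.034, 0.0, -0.0]
contact_force: [-1.1, -0.3, 0.8]
finger_gap: 0.0683
```

Call:
apply_moves:
  targets:
    - [0,0,0,0]
    - [0,0,0,0]
    - [0,0,0,0]
    - [0,0,0,0]
    - [0,0,0,0]
  claw: 0

```text
time: 20.23
tool_pos: [0.5522, 0.2453, 0.0569]
tool_rot: [0.999, 0.034, -0.0, 0.0]
contact_force: [0.3, -0.4, -0.1]
finger_gap: 0.0854
```

Call:
apply_moves:
  targets:
    - [0,0,-10,0]
    - [0,0,-35,0]
    - [0,0,-70,0]
    - [0,0,-100,0]
    - [0,0,-110,0]
    - [0,0,-110,0]

```text
time: 20.98
tool_pos: [0.5525, 0.2454, 0.1676]
tool_rot: [0.999, 0.034, 0.001, -0.0]
contact_force: [-0.3, -0.4, -1.8]
finger_gap: 0.0853
```

```bash
python3 - <<'E'
from rol import *
c=vision.get_calibration('wrist')
im=vision.snapshot("wrist")[:,:,::-1].copy();cv2.imwrite("pics/w10raw.png",im)
t=.105
w2=w-[0,0,.016]; w2=np.c_[w2[:,0]*np.cos(t)+w2[:,2]*np.sin(t),w2[:,1],-w2[:,0]*np.sin(t)+w2[:,2]*np.cos(t)+.016]
ov(im,wproj(box(w2,.5945,.2475,.066,.027),c),(0,0,255))
ov(im,wproj(cyl(.5517,.2449,.0535,.066),c),(255,0,255))
ov(im,wproj(box(bd,.5635,.2442,.0663),c),(0,255,255))
cv2.imwrite("pics/w10.png",cv2.resize(im,None,fx=1.4,fy=1.4,interpolation=cv2.INTER_CUBIC))
for n in("top","scene"):
    cv2.imwrite(f"pics/{n}10.png",vision.snapshot(n)[:,:,::-1])
E
```

```text
(no output)
```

View pics/w10.png

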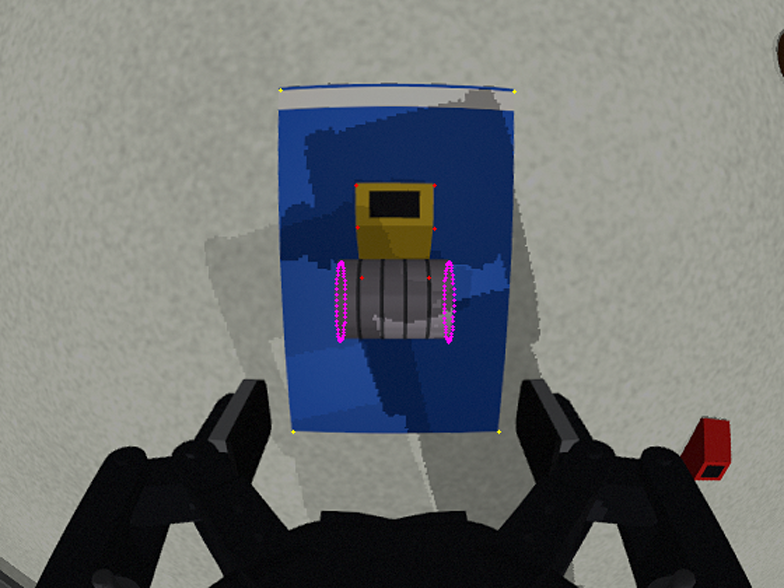

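View pics/scene10.png

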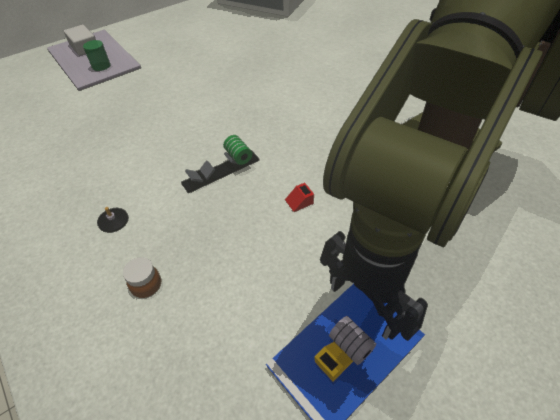

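The wedge is square, the roller lies across the slope against its face at (396,300), and the green roller sits in its cradle at (238,148) in the scene view. One stillness check, then I hand in.

Call:
apply_moves:
  targets:
    - [0,0,0,0]
    - [0,0,0,0]
    - [0,0,0,0]
    - [0,0,0,0]
    - [0,0,0,0]
    - [0,0,0,0]

```text
time: 21.88
tool_pos: [0.5523, 0.2453, 0.167]
tool_rot: [0.999, 0.034, 0.0, -0.0]
contact_force: [0.7, -0.1, -0.4]
finger_gap: 0.0852
```

```bash
python3 - <<'E'
from h import *
a=cv2.imread("pics/scene10.png").astype(int);b=vision.snapshot("scene")[:,:,::-1].astype(int)
d=abs(a-b).max(2)[310:385,310:378];print(d.max(),(d>30).sum())
print(bot.sign_off())
E
```

```text
51 39
the job is handed in; nothing more can be done
None
```

The steel roller is parked on the draining board against the yellow wedge, and the job was handed in at about 22 s; I got no verdict back.

- **Wedge:** I set it on the board about 30 mm downhill of the middle, square to the slope with its sloping face uphill, and let go before going for the roller.
- **Roller:** I gripped the steel roller by its ends, lowered it onto the board above the wedge and eased it downhill until it pushed the wedge about 1 mm. Then I opened the fingers in two stages.

**Last checks**
- **Position:** In the final wrist picture the roller lies straight across the slope, centred and against the face. The wedge's top corners match its expected place, with the wedge centre at about (0.594, 0.247) m and the roller axis about 43 mm uphill of it.
- **Green roller:** It is still in its cradle.
- **Wedge foot:** It shows 2–3 mm off where the wedge model puts it. It showed the same small difference in the first top picture, so I took it as a flaw in the model.
- **Stillness (not conclusive):** I compared two scene pictures about 0.9 s apart around the parts. 39 pixels differed by more than 30 levels (the largest by 51). That could be image noise or the shadow of the settling arm. I did not look into it before handing in, so this check does not by itself prove that nothing moved.

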